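# Load a reference coupon into a bench reader with sprung tongs

### The job

Take the sprung tongs from their stand, reach down the deep pocket of the aluminium storage block with them, squeeze them on the small ceramic coupon and lift it out. Still with the tongs, lower the coupon into the reader's well and press it down on the sprung seat with about 10 N (never push anything there or in the storage block with more than 20 N), then let it go, standing upright on the seat, and put the tongs back in their stand. Only the tongs may touch the coupon, and the cup, dropper bottle and jar standing behind the work stay where they are.

Things in the scene. Friction and masses are not known exactly. Their poses are not given: they have to be found in the camera images.
- tongs: sprung parallel tongs, about 120 g, hanging upright in the stand; z axis up, away from the tips. Origin: underside centre of the black bridge block, 26 (x) x 22 (y) x 16 (z) mm. Two legs slide toward each other along the tongs' y axis; squeezing the grip plates by some mm closes the tips by exactly as many; let go, they spring open
- tongs_grip (a point): the middle between the two flat upright grip plates (each 24 mm wide along x, from 2 to 62 mm above the tongs' origin, outer faces 40 mm apart at rest), 40 mm above the tongs' origin: take the tongs here, across y. Axes as the tongs
- tongs_tip (a point): the middle between the two leg tips, 95 mm below the tongs' origin; axes as the tongs. Below the bridge the legs are straight, 10 mm wide (x), 3 mm thick, at rest 20 mm apart inside, 26 mm outside
- tongs_stand: fixed steel stand, base 80 (x) x 84 (y) mm, origin under its centre; its 6 mm thick top plate, 105 mm up, is 50 x 84 mm with a slot 15 (x) x 48 (y) mm in the middle. The legs hang through the slot and the bridge rests on the plate, the tongs' y axis along the stand's y axis (either way round)
- stand_top (a point): centre of the slot at the upper face of the stand's top plate, where the tongs' origin rests; axes as the stand
- storage_block: fixed aluminium block 56 (x) x 76 (y) x 80 (z) mm, origin under its centre, with one pocket 16 (x) x 34 (y) mm, 72 mm deep, straight down its middle
- pocket_mouth (a point): centre of the pocket's mouth on the block's top face; axes as the block
- coupon: loose ceramic coupon 12 x 12 x 20 mm, 10 to 18 g, standing upright on the pocket's floor; origin under its centre, z up. The pocket keeps it turned nearly as the block
- coupon_centre (a point): the coupon's centre, 10 mm above its underside
- reader: fixed bench reader: white housing 60 (x) x 76 (y) mm, 74 mm high, origin under its centre, with a lower grey panel in front (out to x = -64 mm, 44 mm high) and a well straight down the middle of the housing. Axes as the housing
- well_mouth (a point): centre of the mouth, on the housing's top, of the well 16 (x) x 34 (y) mm, 66 mm deep. In its middle a sprung seat 13 x 14 mm, with room at both y ends for the tongs' legs; its top was left anywhere 15 to 42 mm below the mouth, unmeasured: feel for it. Pressed, it gives at 2 N and 4 N more each mm for 6 mm, and springs back. Axes as the reader
- spare_cup: bystander: white sample cup with a red screw lid, 64 mm across, 73 mm high, origin under its centre
- red_dropper: bystander: small white dropper bottle with a red tip, 36 mm across, 96 mm high, origin under its centre
- stain_jar: bystander: square jar with a white lid, 55 x 55 x 80 mm, origin under its centre
- tongs_left (a joint): how far the leg at the tongs' +y side has moved in, m: 0 at rest, at most 0.008; 0.004 on each leg when both hold the 12 mm coupon centred. The spring pushes back with 4 N at 0 and 0.5 N more each mm (6 N at 0.004); any squeeze on a plate above that acts on the coupon
- tongs_right (a joint): the same for the leg at the tongs' -y side
Not all that is in view belongs to the job. There is more than one size of the tongs; the one meant has the size given above.

How it is judged:
By the outcome, as a careful person would: the job done as asked, in the order asked, and still so for the second after the job is handed in, with the robot touching nothing.
It also fails if it takes over 58 s, if anything falls off the work surface, if the arm or the gripper's body presses on something with over 40 N, if the wrist force passes 120 N, or if a joint passes its speed limit or range.

### The arm

A 6-joint arm with a two-finger parallel gripper is mounted at the origin on a cart in front of the work surface, level with it; the furniture and walls round the work are solid. World frame = base frame: x ahead of the robot, y to its left, z up, the work surface at z = 0. Lengths are in mm, angles in rad, forces in N, time in s.
With the tool pointing down it reaches from about 350 to 775 mm from the base axis. Payload 7.3 kg.
Tool frame: the origin (TCP) lies midway between the tips of the shut fingers; the grasp point (between the pads) lies 19 mm behind it; z points along the fingers, y is the direction in which the jaws open and shut (so a half turn about z gives the same grasp; the last joint's range is limited). The gripper opens to 92 mm and grips with 3 to 60 N. Pads are 19 mm wide; open, the fingers measure 130 mm over their backs; the gripper's body (75 mm by 190 mm) begins 47 mm behind the grasp point.
Start: joints at [1.157, 0.342, 1.524, -0, 1.275, -0.146], TCP at [138.905, 506.311, 226.741] pointing down, gripper open.
Joint ranges: [-2.53, 2.53], [-0.77, 2.02], [0.04, 2.7], [-1, 4.14], [0.28, 2.66], [-3.11, 3.11]. Speed limits (rad/s): [2.57, 2.57, 3.14, 3.14, 3.14, 3.14].

### API

Orientations are given as [roll, pitch, yaw] about the fixed x, y, z axes, in that order (R = Rz(yaw) Ry(pitch) Rx(roll)).
In Python, from plant import sensors, imaging, ticket gives the robot as it stands. The module is installed in compiled form; this text tells all that it offers.
- The arm moves only by the tool arm_command, never from a script. Its argument "increments" is one flat list of numbers, 5 for each row, row after row: the closure, from 0 (fully open) to 1 (shut), then the shift along the tool's x, y, z in mm, then the turn about the tool's z in degrees. In form: [hand, dx, dy, dz, spin, hand, dx, dy, dz, spin, ...]. A call has 1 to 20 rows; each row is the pose to reach, as a shift and turn from the pose commanded when the call began, along the tool's axes at that moment; what a row does not reach only later rows make up. A row lasts 1/8 s, in which the tool goes at most 62.5 mm and 10.7 degrees, less where a joint would pass 70% of its speed; a pose out of reach is approached as far as the arm can. A call with a gripper value outside its range is refused whole. The fingers move at their own pace and stop on an object; the grip force is fixed at half the most. Time passes only in rows, so rows that repeat a pose let the fingers close. It gives the time, the measured TCP pose, the force and the opening at its end, in the units of the state.
- sensors.get_obs(): the state, without advancing time (a new reading comes with each control period).
- imaging.capture(name): name is "scene" or "side" or "wrist"; returns the picture (420x560x3 uint8, blue, green, red); there is no depth.
- imaging.calibration(name): a dict with "fx", "fy", "cx", "cy" (pixels), "world_to_cam" (4x4, takes a point from world to camera coordinates); the wrist camera has in their place "hand_eye" (4x4, takes a point from camera to tool coordinates, whose origin is the TCP and whose axes are the flange's). Camera axes: x right, y down, z forward; pixel columns grow to the right and rows downward; lengths in mm; the calibration is good to about 2 mm. A picture is of the moment at which its call begins: read the wrist's pose just before it. calibration takes no time and is no camera call.
- ticket.close_job(): hands the job in, once; it reports no verdict.
The state is a dict: "time": time; "joint_positions": joint angles; "dq": joint speeds; "tau": joint torques, N m; "tool_pos": TCP position; "tcp_rot": TCP orientation; "contact_force": force on the tool from outside, world axes, zero at the start; "moment": the same for the moment, N m; "grip_width": finger opening in mm.
Only numpy, scipy, OpenCV 4.12 (cv2) and the standard library are available. Lean on these libraries where they do the work, as an engineer would, in place of code of your own. Each camera call takes 0.05 s, during which the arm holds its last target. There are 200 camera calls.

## Working session

There is one attempt and no reset: what is moved stays moved. The work goes in short steps, Python scripts to look and compute and a tool call to move; the robot and the scene stay as the last step left them, time stands still between calls to the robot, and variables do not carry over. Pictures are saved under pics/ and viewed, about 8 in all and at most 12, crops included, and the job is handed in when it is done.

Besides the shell and the picture viewer there is one more tool, called after "Call:" as name(argument=value, ...) on one line, values as JSON. arm_command: Moves the arm, as the interface text tells. Its arguments: {"type":"object","properties":{"increments":{"type":"array","items":{"type":"number"}}},"required":["increments"]}

```bash
mkdir -p pics; python3 - <<'E'
from plant import sensors, imaging
import cv2,numpy as np
print(sensors.get_obs())
a=imaging.capture("scene");b=imaging.capture("side")
cv2.imwrite("pics/scene.png",a);cv2.imwrite("pics/side.png",b)
for n in("scene","side","wrist"):print(n,imaging.calibration(n))
E
```

```text
{'time': 0.0, 'joint_positions': array([ 1.15699710e+00,  3.42711001e-01,  1.52502003e+00, -1.18488352e-05,
        1.27538837e+00, -1.46022426e-01]), 'dq': array([-0.00111465, -0.0012883 ,  0.00095415, -0.00063684,  0.0012041 ,
        0.00041355]), 'tau': array([ 8.16277807e-04, -4.31248891e+01, -2.44215167e+01,  7.18762167e-02,
        5.58859447e-02, -1.38344622e-04]), 'tool_pos': array([138.73703972, 505.91558926, 226.04999155]), 'tcp_rot': array([-3.14008050e+00, -2.10938505e-04,  2.87381915e+00]), 'contact_force': array([-0.36399589, -0.05744812, -0.29901539]), 'moment': array([-0.02215725,  0.04952764, -0.03813015]), 'grip_width': 91.91056562084951}
scene {'fx': 481.6987450055758, 'fy': 481.6987450055758, 'cx': 289.7408634506636, 'cy': 210.0100793888462, 'world_to_cam': array([[ 8.36771419e-01, -5.47370003e-01, -1.41304997e-02,
        -5.03239286e+02],
       [-4.27897724e-01, -6.37595234e-01, -6.40605851e-01,
         3.02799566e+02],
       [ 3.41638887e-01,  5.42087076e-01, -7.67739847e-01,
         8.56292196e+02],
       [ 0.00000000e+00,  0.00000000e+00,  0.00000000e+0
[... 263 characters left out ...]
01, -5.49370559e-01, -7.74574739e-01,
         2.63041145e+02],
       [ 3.55918195e-01,  6.88255262e-01, -6.32160528e-01,
         7.54716047e+02],
       [ 0.00000000e+00,  0.00000000e+00,  0.00000000e+00,
         1.00000000e+00]])}
wrist {'fx': 356.10459059362614, 'fy': 356.10459059362614, 'cx': 284.16325470990864, 'cy': 203.90943360197565, 'hand_eye': array([[-9.46267118e-04, -9.57484588e-01, -2.88482872e-01,
         7.71130997e+01],
       [ 9.99999552e-01, -9.09641368e-04, -2.61017588e-04,
        -2.65581871e-01],
       [-1.24956371e-05, -2.88482990e-01,  9.57485020e-01,
        -1.58822631e+02],
       [ 0.00000000e+00,  0.00000000e+00,  0.00000000e+00,
         1.00000000e+00]])}
```

View pics/scene.png

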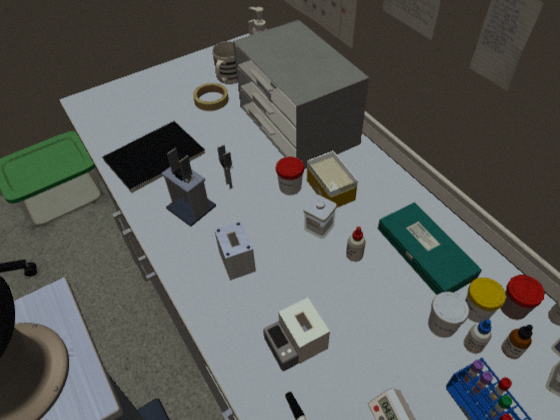

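View pics/side.png

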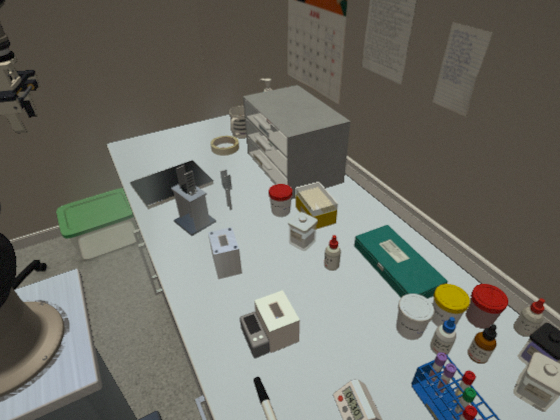

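Scene: tongs in the stand at about (180,165), black tongs-like item lying loose at (226,165). Block top is at (235,237), reader top at (303,320), cup (290,172), jar (320,213), dropper (356,243). I'll enlarge to confirm.

```bash
cat > h.py <<'E'
import numpy as np,cv2
from scipy.spatial.transform import Rotation as R
from plant import sensors, imaging
def cam(n,obs=None):
    c=imaging.calibration(n)
    K=np.array([[c["fx"],0,c["cx"]],[0,c["fy"],c["cy"]],[0,0,1]])
    if n=="wrist":
        T=np.eye(4);T[:3,:3]=R.from_euler("xyz",obs["tcp_rot"]).as_matrix();T[:3,3]=obs["tool_pos"]
        W=np.linalg.inv(T@c["hand_eye"])
    else: W=c["world_to_cam"]
    return K,np.array(W)
def ray(cm,p,z):
    K,W=cm; d=W[:3,:3].T@np.linalg.solve(K,[p[0],p[1],1]); o=-W[:3,:3].T@W[:3,3]
    return o+d*(z-o[2])/d[2]
def proj(cm,X):
    K,W=cm; p=K@(W[:3,:3]@np.asarray(X,float)+W[:3,3]); return p[:2]/p[2]
def snap(n,f):
    o=sensors.get_obs(); im=imaging.capture(n); cv2.imwrite("pics/"+f+".png",im)
    np.savez("pics/"+f+".npz",**o); return im,cam(n,o)
def tool(o,v): # world vector to tool
    return R.from_euler("xyz",o["tcp_rot"]).as_matrix().T@np.asarray(v,float)
E
python3 - <<'E'
from h import *
a=cv2.imread("pics/scene.png")
cv2.imwrite("pics/c1.png",cv2.resize(a[140:290,150:350],None,fx=4,fy=4,interpolation=cv2.INTER_CUBIC))
c=cam("scene")
for n,p,z in[("block",(235,239),80),("reader",(303,321),74),("stand",(187,175),105),("tongs",(180,158),160),("loose",(226,165),0)]:print(n,ray(c,p,z).round())
E
```

```text
block [468.  -9.  80.]
reader [ 482. -227.   74.]
stand [458. 179. 105.]
tongs [452. 177. 160.]
loose [582. 260.   0.]
```

View pics/c1.png

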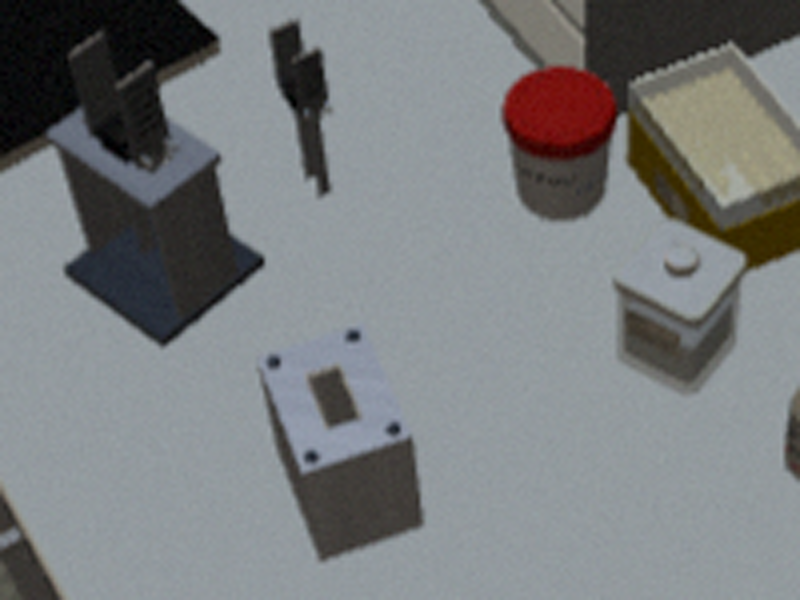

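```bash
python3 - <<'E'
from h import *
c=cam("scene")
def u(p):return (p[0]/4+150-.4,p[1]/4+140-.4)
def e(n,a,b,z):
    A,B=ray(c,u(a),z),ray(c,u(b),z);d=B-A;print(n,A.round(),B.round(),np.linalg.norm(d).round(1),np.degrees(np.arctan2(d[1],d[0])).round(1))
e("stand long",(50,130),(153,203),105);e("stand short",(153,203),(218,157),105)
e("block long",(262,368),(302,470),80);e("block short",(302,470),(412,435),80);e("pocket",(313,378),(332,427),80)
for x,y,zs in((455,190,(107,167)),):
    print(proj(c,(x,y,107)),proj(c,(x,y,167)))
e("plates top (mid)",(88,42),(140,72),167);e("loose",(285,30),(310,52),90)
E
```

```text
stand long [417. 217. 105.] [440. 138. 105.] 82.7 -73.7
stand short [440. 138. 105.] [483. 149. 105.] 44.3 14.0
block long [444.  29.  80.] [431. -36.  80.] 66.6 -100.8
block short [431. -36.  80.] [485. -48.  80.] 55.4 -12.1
pocket [462.   9.  80.] [455. -22.  80.] 32.2 -101.8
[183.36988232 171.95237814] [177.98904567 151.40762663]
plates top (mid) [446. 201. 167.] [458. 166. 167.] 37.4 -70.1
loose [565. 232.  90.] [569. 207.  90.] 24.4 -82.5
```

Stand tongs (scene (180,160), plates 20 px tall, about 37 mm apart) fit the given size: 60 mm plates there should span 21 px. The loose one at (226,165) is clearly smaller (about 24 mm) and not in the stand, so the stand one is meant.

```bash
cat >> h.py <<'E'
def go(target,yaw=None):
    o=sensors.get_obs(); y=np.degrees(o["tcp_rot"][2])
    print("pos",o["tool_pos"].round(1),"yaw",y.round(2),"shift",tool(o,np.array(target)-o["tool_pos"]).round(1),"spin",None if yaw is None else round((y-yaw+180)%360-180,1),"F",o["contact_force"].round(2),"w",round(o["grip_width"],1),"t",round(o["time"],2))
E
python3 -c "
from h import *
go((450,183,250),196)"
```

```text
pos [138.7 506.  226.1] yaw 164.66 shift [-385.6 -229.1  -23.7] spin -31.3 F [-0.63  0.49  0.51] w 91.9 t 0.1
```

Call:
arm_command(increments=[0,-386,-229,-24,-31.3,0,-386,-229,-24,-31.3,0,-386,-229,-24,-31.3,0,-386,-229,-24,-31.3,0,-386,-229,-24,-31.3,0,-386,-229,-24,-31.3,0,-386,-229,-24,-31.3,0,-386,-229,-24,-31.3,0,-386,-229,-24,-31.3,0,-386,-229,-24,-31.3,0,-386,-229,-24,-31.3])

```text
time: 1.48
tool_pos: [449.7, 184.2, 250.6]
tcp_rot: [3.141, -0.0, -2.862]
contact_force: [-0.6, 0.8, 0.8]
grip_width: 92.0
```

```bash
python3 -c "
from h import *
im,c=snap('wrist','w1')
go((450,183,250),196)
print(proj(c,(450,183,167)))"
```

```text
pos [449.8 184.2 250.7] yaw -163.94 shift [ 0.1 -1.2  0.7] spin 0.1 F [-0.72  0.19  0.05] w 91.5 t 1.52
[283.55911673 209.69898975]
```

View pics/w1.png

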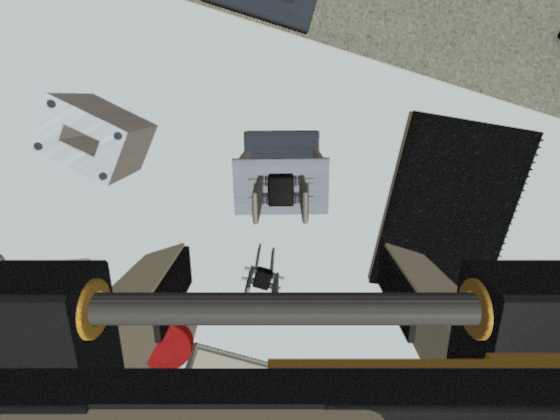

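```bash
python3 -c "
from h import *
im=cv2.imread('pics/w1.png');o=np.load('pics/w1.npz');c=cam('wrist',o)
g=im.max(2);m=((g<40)*255).astype(np.uint8);m[:, :240]=0;m[:,320:]=0;m[:165]=0;m[225:]=0
n,l,s,ce=cv2.connectedComponentsWithStats(m);k=1+s[1:,4].argmax();print(s[k],ce[k],ray(c,ce[k],121).round(1))
P=[ray(c,p,105) for p in((233,159),(328,158),(329,214),(234,215))]
print(np.round(P,1),np.mean(P,0).round(1))
d=P[0]-P[1]+P[3]-P[2];print(np.degrees(np.arctan2(d[1],d[0])), np.degrees(o['tcp_rot'][2]))
A,B=ray(c,(255,222),169),ray(c,(306,221),169);print(A,B,(A+B)/2)
B=[ray(c,p,80) for p in((51,104),(118,136),(102,176),(38,146))];print('holes',np.round(B,1),np.mean(B,0))
d=B[1]-B[0]+B[2]-B[3];print(np.degrees(np.arctan2(d[1],d[0])))
"
```

```text
[268 174  25  32 147] [276.65306122 180.3877551 ] [441.2 174.5 121. ]
[[437.  134.  105. ]
 [413.7 212.3 105. ]
 [461.7 228.8 105. ]
 [486.1 146.8 105. ]] [449.6 180.5 105. ]
-73.39425406883173 -163.9544187514089
[463.90647087 165.70719557 169.        ] [453.12423702 200.59877194 169.        ] [458.51535395 183.15298376 169.        ]
holes [[438.7 -35.8  80. ]
 [450.4  25.7  80. ]
 [491.8  16.6  80. ]
 [479.8 -43.8  80. ]] [465.1680809   -9.31309534  80.        ]
79.00569280301153
```

```bash
python3 -c "
from h import *
o=np.load('pics/w1.npz');c=cam('wrist',o)
for p,z in(((281,190),121),((281,206),121),((281,174),121),((255,222),167),((306,221),167)):print(ray(c,p,z).round(1))
go((450.5,181.5,126),196.6)"
```

```text
[448.1 180.2 121. ]
[461.5 184.  121. ]
[435.  176.4 121. ]
[464.6 165.7 167. ]
[453.8 200.9 167. ]
pos [449.8 184.2 250.7] yaw -163.94 shift [  0.   -2.8 124.7] spin -0.5 F [-0.72  0.19  0.05] w 91.5 t 1.52
```

Call:
arm_command(increments=[0,2,-3.4,40,-0.6,0,2,-3.4,80,-0.6,0,2,-3.4,110,-0.6,0,2,-3.4,125,-0.6,0.3,2,-3.4,125,-0.6,0.5,2,-3.4,125,-0.6,0.55,2,-3.4,125,-0.6,0.55,2,-3.4,125,-0.6,0.55,2,-3.4,125,-0.6])

```text
time: 2.65
tool_pos: [449.7, 179.5, 126.0]
tcp_rot: [3.142, 0.001, -2.853]
contact_force: [0.9, 0.4, 0.4]
grip_width: 46.1
```

```bash
python3 -c "
from h import *
im,c=snap('wrist','w2')
go((450,183,250),196)"
```

```text
pos [449.7 179.5 125.9] yaw -163.45 shift [  -1.4    3.3 -124.1] spin 0.6 F [-0.01  0.46 -0.25] w 43.5 t 2.7
```

Call:
arm_command(increments=[0.6,0,0,0,0,0.6,0,0,0,0,0.61,0,0,0,0,0.61,0,0,0,0])

```text
time: 3.2
tool_pos: [449.7, 179.5, 125.8]
tcp_rot: [3.142, 0.0, -2.853]
contact_force: [-0.4, -0.1, 2.1]
grip_width: 35.7
```

```bash
python3 -c "
from h import *
im,c=snap('wrist','w3')
cv2.imwrite('pics/w3c.png',cv2.resize(im[150:420,130:430],None,fx=2,fy=2))
go((450,183,250),196)"
```

```text
pos [449.6 179.5 125.9] yaw -163.44 shift [  -1.4    3.2 -124.1] spin 0.6 F [0.15 0.15 2.68] w 35.8 t 3.25
```

View pics/w3c.png

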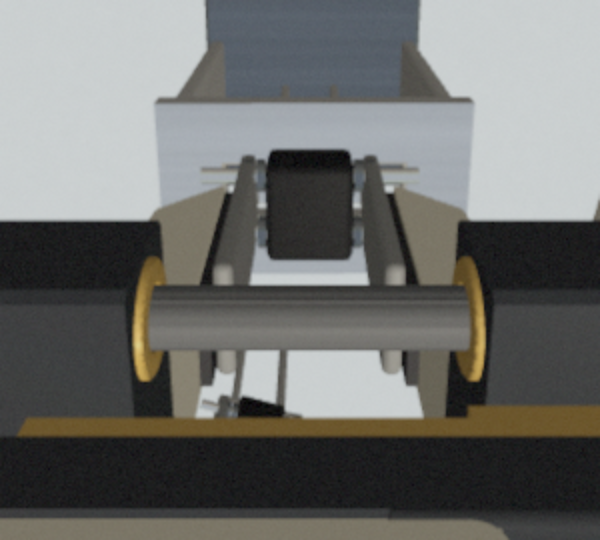

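```bash
python3 -c "
from h import *
o=np.load('pics/w3.npz');c=cam('wrist',o)
for p in((310,204),(310,150),(310,258)):
  X=ray(c,(130+p[0]/2,150+p[1]/2),121);print(X.round(1),tool(o,X-o['tool_pos']).round(1))
go((455,200,290),168)"
```

```text
[446.9 178.3 121. ] [ 3.  -0.4  4.8]
[433.2 174.2 121. ] [17.3 -0.4  4.8]
[461.4 182.6 121. ] [-12.1  -0.4   4.9]
pos [449.6 179.5 125.9] yaw -163.44 shift [ -11.    18.1 -164.1] spin 28.6 F [0.15 0.15 2.68] w 35.8 t 3.25
```

Call:
arm_command(increments=[0.61,0,0,-10,0,0.61,0,0,-30,0,0.61,0,0,-60,0,0.61,0,0,-90,0,0.61,0,0,-120,0,0.61,0,0,-120,0,0.61,8,-40,-120,6,0.61,16,-80,-120,12,0.61,24,-120,-120,18,0.61,32,-160,-115,24,0.61,38,-186,-100,27.6,0.61,38,-186,-87,27.6,0.61,38,-186,-87,27.6])

```text
time: 4.88
tool_pos: [465.0, -8.9, 211.1]
tcp_rot: [3.141, -0.004, 2.949]
contact_force: [0.7, 0.5, -0.7]
grip_width: 35.9
```

```bash
python3 -c "
from h import *
im,c=snap('wrist','w4')
cv2.imwrite('pics/w4c.png',cv2.resize(im[120:390,130:430],None,fx=2.6,fy=2.2))
go((466,-9.5,211),169)"
```

```text
pos [465.6  -8.8 212. ] yaw 169.03 shift [-0.6 -0.7  1. ] spin 0.0 F [ 0.11 -0.09 -0.66] w 35.8 t 4.92
```

View pics/w4c.png

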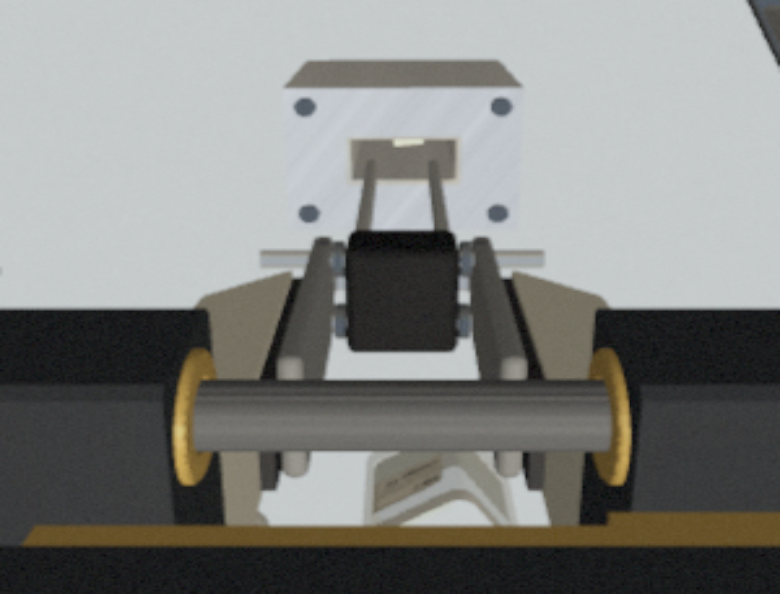

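```bash
python3 -c "
from h import *
o=np.load('pics/w4.npz');c=cam('wrist',o)
def q(n,p,z):
  X=ray(c,(130+p[0]/2.6-.3,120+p[1]/2.2-.3),z);print(n,X.round(1),tool(o,X-o['tool_pos']).round(1))
for p in((350,139),(457,139),(457,180),(350,180)):q('pocket',p,80)
for p in((305,107),(501,107),(498,213),(308,213)):q('hole',p,80)
z=o['tool_pos'][2]-116
for p in((366,161),(374,161),(431,161),(439,161)):q('tip front',p,z)
for p in((392,147),(424,145),(393,139),(423,138)):q('coupon top',p,28)
for p in((350,351),(455,351)):q('bridge back',p,z+95+16)
"
```

```text
pocket [453.3 -23.9  80. ] [  8.1 -17.  131.1]
pocket [459.9   9.9  80. ] [  8.1  17.4 131.1]
pocket [475.9   7.   80. ] [ -8.1  17.7 131.1]
pocket [469.2 -27.2  80. ] [ -8.1 -17.3 131.1]
hole [438.5 -35.3  80. ] [ 20.5 -31.1 131.2]
hole [450.5  25.7  80. ] [ 20.4  31.2 131.2]
hole [491.7  18.   80. ] [-21.5  31.4 131. ]
hole [479.6 -43.6  80. ] [-21.5 -31.4 131. ]
tip front [458.9 -19.2  95.1] [  3.5 -11.3 116. ]
tip front [459.4 -16.8  95.1] [  3.5  -8.9 116. ]
tip front [4.628e+02 4.000e-01 9.510e+01] [  3.5   8.6 116. ]
tip front [463.3   2.8  95.1] [  3.5  11.1 116. ]
coupon top [471.3 -14.2  28. ] [ -7.9  -4.1 183.1]
coupon top [472.8  -2.1  28. ] [ -7.    8.1 183.1]
coupon top [467.8 -13.1  28. ] [ -4.2  -3.7 183.1]
coupon top [469.5  -1.9  28. ] [ -3.8   7.7 183.1]
bridge back [475.3 -21.7 206.1] [-12.6 -10.6   4.9]
bridge back [479.3  -1.4 206.1] [-12.6  10.1   5. ]
```

Call:
arm_command(increments=[0.61,0,2,8,0,0.61,0,2,16,0,0.61,0,2,24,0,0.61,0,2,32,0,0.61,0,2,40,0,0.61,0,2,48,0,0.61,0,2,54,0,0.61,0,2,60,0,0.61,0,2,64,0,0.61,0,2,64,0])

```text
time: 6.18
tool_pos: [466.4, -7.6, 148.4]
tcp_rot: [3.141, -0.001, 2.949]
contact_force: [-0.1, 0.3, -0.9]
grip_width: 35.5
```

Call:
arm_command(increments=[0.61,0,0,3,0,0.61,0,0,6,0,0.61,0,0,9,0,0.61,0,0,12,0,0.61,0,0,15,0,0.61,0,0,17,0,0.61,0,0,19,0,0.61,0,0,19,0])

```text
time: 7.18
tool_pos: [466.5, -7.6, 129.6]
tcp_rot: [3.142, -0.0, 2.949]
contact_force: [0.8, 0.4, -0.8]
grip_width: 35.8
```

Free of contact. Squeeze and lift.

Call:
arm_command(increments=[0.63,0,0,0,0,0.66,0,0,0,0,0.7,0,0,0,0,0.7,0,0,0,0,0.7,0,0,0,0,0.7,0,0,0,0])

```text
time: 7.92
tool_pos: [466.7, -7.7, 129.9]
tcp_rot: [3.142, 0.0, 2.949]
contact_force: [0.5, 0.1, 2.3]
grip_width: 28.2
```

The opening reads 28 mm, less than the 32 mm a held coupon should leave. I'll look before lifting.

```bash
python3 -c "
from h import *
im,c=snap('wrist','w5')
cv2.imwrite('pics/w5c.png',cv2.resize(im[120:330,160:400],None,fx=3,fy=2.8))
go((466,-9.5,211),169)"
```

```text
pos [466.7  -7.7 129.9] yaw 168.96 shift [  0.3  -1.9 -81.1] spin -0.0 F [-0.21 -0.22  2.66] w 27.7 t 7.97
```

View pics/w5c.png

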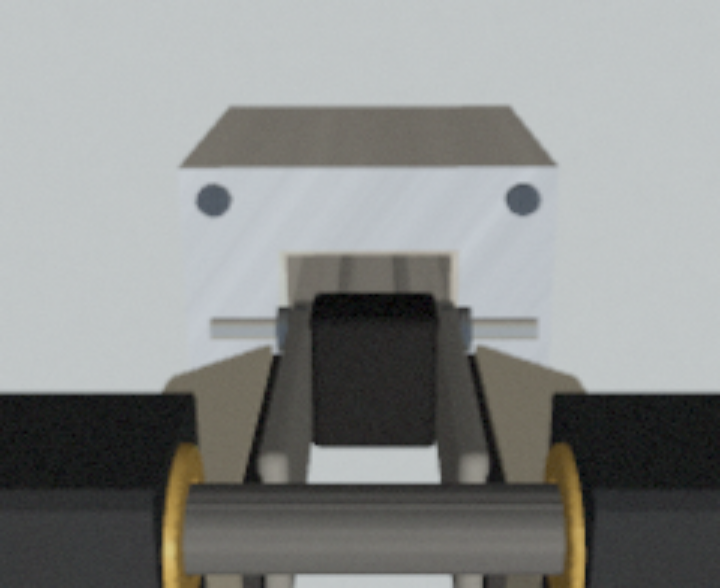

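Nothing between the tips, so they may be sitting above the coupon. I'll reopen, lift straight out and measure the tongs against the scene cameras.

Call:
arm_command(increments=[0.61,0,0,-1,0,0.61,0,0,-1,0,0.61,0,0,-1,0,0.61,0,0,-15,0,0.61,0,0,-35,0,0.61,0,0,-55,0,0.61,0,-2,-75,0,0.61,0,-2,-93,0,0.61,0,-2,-93,0])

```text
time: 9.1
tool_pos: [467.0, -9.8, 224.6]
tcp_rot: [3.141, 0.004, 2.949]
contact_force: [-0.2, -0.2, -1.8]
grip_width: 35.6
```

```bash
python3 -c "
from h import *
im,c=snap('wrist','w6')
s,c1=snap('scene','s6');d,c2=snap('side','d6')
go((466,-9.5,211),169)
p1=proj(c1,(466,-8,170));p2=proj(c2,(466,-8,170));print(p1,p2)
def cr(im,p,f,w=200,h=140):
  x,y=int(p[0]),int(p[1]);return cv2.resize(im[y-h//2:y+h//2,x-w//4:x+w//4],None,fx=f,fy=f,interpolation=cv2.INTER_CUBIC)
a=cr(s,p1,4);b=cr(d,p2,4)
print([int(p1[0])-50,int(p1[1])-70],[int(p2[0])-50,int(p2[1])-70])
cv2.imwrite('pics/m6.png',np.hstack([a,b]))
"
```

```text
pos [465.7  -9.5 222.3] yaw 168.96 shift [-0.3  0.1 11.3] spin -0.0 F [-0.69 -0.3  -1.63] w 35.4 t 9.25
[228.84664976 209.78964102] [218.9054076  208.33699811]
[178, 139] [168, 138]
```

View pics/m6.png

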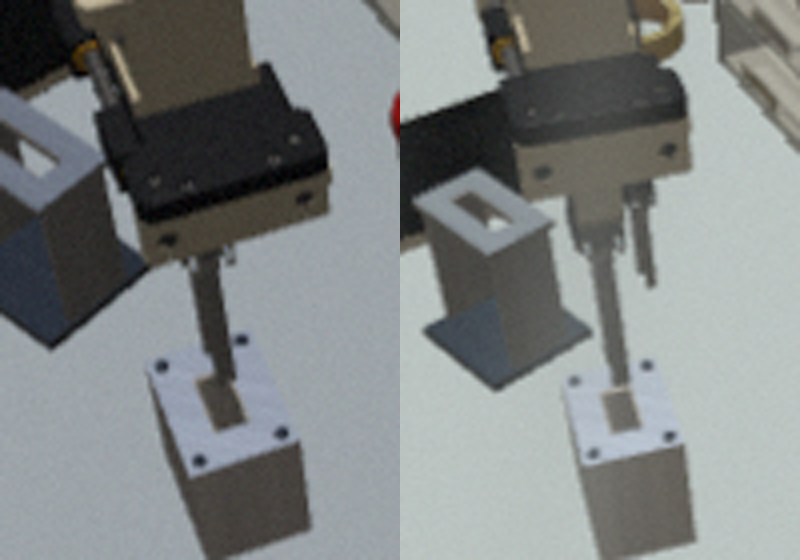

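```bash
python3 -c "
from h import *
o=np.load('pics/w6.npz');c1,c2=cam('scene'),cam('side')
def tri(a,b):
  X=cv2.triangulatePoints(c1[0]@c1[1][:3],c2[0]@c2[1][:3],np.array(a,float)[:,None],np.array(b,float)[:,None])[:,0];return X[:3]/X[3]
print('tcp',o['tool_pos'])
s=lambda p:(178+p[0]/4-.4,139+p[1]/4-.4)
d=lambda p:(168+(p[0]-400)/4-.4,138+p[1]/4-.4)
print('tip',tri(s((223,381)),d((618,386))))
for z in (95,106,110,115,120,125):print(z,(proj(c1,(465.7,-9.5,z))-(178,139))*4,(proj(c2,(465.7,-9.5,z))-(168,138))*4+(400,0))
for n,a in(('hole1',((242,340),(647,366))),('h2',((162,366),(574,381))),('h3',((282,433),(670,436))),('h4',((199,460),(594,454)))):print(n,tri(s(a[0]),d(a[1])))
"
```

```text
tcp [466.98894192  -9.7587821  224.57975711]
tip [464.67473016 -11.17448962 100.84868231]
95 [221.46236067 384.20726672] [620.16207795 388.90807165]
106 [219.08969663 370.50066911] [617.92387569 374.12732897]
110 [218.21617734 365.45445222] [617.10084405 368.69215493]
115 [217.1160949  359.09940697] [616.06509656 361.85223813]
120 [216.00681342 352.69121999] [615.02153636 354.96072745]
125 [214.88821704 346.22922191] [613.97007472 348.01703692]
hole1 [493.54410983  25.9423114   73.76802202]
h2 [450.98466764  31.85953558  76.39373079]
h3 [480.82480373 -37.61386455  76.54337259]
h4 [439.897272   -27.28315253  73.7792069 ]
```

```bash
python3 -c "
from h import *
a=cv2.imread('pics/w4.png')[160:225,240:325];b=cv2.imread('pics/w6.png')[160:225,240:325];d=cv2.imread('pics/w5.png')[190:240,240:325]
f=lambda q:cv2.resize((255*(q/255.)**.6).astype(np.uint8),None,fx=4.6,fy=4.6,interpolation=cv2.INTER_CUBIC)
A,B,D=f(a),f(b),f(d)
D2=np.zeros_like(D)
cv2.imwrite('pics/m7.png',np.vstack([np.hstack([A,B]),np.hstack([D,D2])]))
o=np.load('pics/w6.npz');print(o['tool_pos'],A.shape)"
```

```text
[466.98894192  -9.7587821  224.57975711] (299, 391, 3)
```

View pics/m7.png

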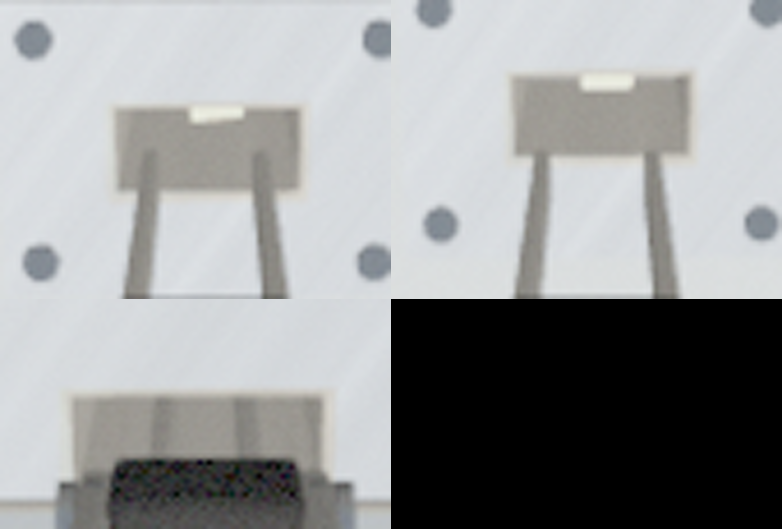

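```bash
python3 -c "
from h import *
o=dict(np.load('pics/w6.npz'));c=cam('wrist',o)
def q(n,p,z):
  X=ray(c,(240+(p[0]-391)/4.6-.4,160+p[1]/4.6-.4),z);print(n,X.round(1),tool(o,X-o['tool_pos']).round(1))
for p in((580,90),(634,90),(580,74),(634,74)):q('coup',p,28)
for p in((512,74),(691,74),(691,155),(514,155)):q('pocket',p,80)
for p in((535,152),(549,152),(645,152),(661,152)):
  q('tip116',p,o['tool_pos'][2]-116);q('tip101',p,o['tool_pos'][2]-101)
g=cv2.imread('pics/s6.png').max(2);print(g[224:242,226:242])
for z in (101,106,111,116,121):
  print(z,[proj(cam(n),np.array((466,-9.6,z))+R.from_euler('z',-11,degrees=True).apply((0,-10.7,0))).round(1) for n in('scene','side')])
"
```

```text
coup [470.5 -14.5  28. ] [ -3.6  -4.  196.6]
coup [472.8  -2.7  28. ] [ -3.6   8.  196.6]
coup [466.9 -13.7  28. ] [ 1.000e-01 -3.900e+00  1.966e+02]
coup [469.2  -2.   28. ] [1.000e-01 8.000e+00 1.966e+02]
pocket [453.3 -23.6  80. ] [ 11.4 -16.3 144.5]
pocket [459.8   9.5  80. ] [ 11.3  17.6 144.5]
pocket [475.4   6.8  80. ] [ -4.5  17.8 144.6]
pocket [468.9 -26.5  80. ] [ -4.5 -16.1 144.6]
tip116 [461.7 -19.9 108.6] [  3.7 -11.  116. ]
tip101 [457.8 -18.6 123.6] [  7.8 -10.4 101. ]
tip116 [462.1 -17.5 108.6] [  3.7  -8.6 116. ]
tip101 [458.2 -16.3 123.6] [  7.7  -8.1 101. ]
tip116 [465.3  -1.2 108.6] [  3.7   8.1 116. ]
tip101 [461.3  -0.8 123.6] [  7.7   7.6 101. ]
tip116 [465.9   1.6 108.6] [  3.7  10.9 116. ]
tip101 [461.8   1.7 123.6] [  7.7  10.3 101. ]
[[169 170 117  65  52  51  47  45  46  91 108  71  55  73 151 173]
 [172 174 125  63  50  49  49  48  47  83 131 134 129 140 168 175]
 [172 173 139  70  49  50  47  49  52  58 157 173 176 174 175 174]
 [178 178 161 118  88  56  51  46  45  50 155 174 174 174 171 173]
 [176 175 177 160 128  66  47  49  47  52 137 169 176 171 174
[... 432 characters left out ...]
3  62  52  65  87 142 176 176 180 179 180]
 [164 125  81  72  71  70  64  65  68  68 117 159 180 181 177 179]
 [176 141  93  77  70  70  68  64  63  65  86 139 169 176 178 178]
 [179 167 116  79  73  71  68  68  68  68  65 116 158 175 175 175]
 [181 180 141  89  71  67  69  66  70  71  65  85 142 169 172 173]
 [173 179 162 106  76  68  69  66  73  69  66  64 123 164 175 174]
 [174 176 168 131  86  68  69  63  70  68  61  64 101 152 171 177]]
101 [array([234.9, 237.3]), array([223.8, 236.3])]
106 [array([234.7, 235.7]), array([223.6, 234.6])]
111 [array([234.4, 234.1]), array([223.3, 232.9])]
116 [array([234.1, 232.5]), array([223. , 231.2])]
121 [array([233.8, 230.9]), array([222.8, 229.5])]
```

Call:
arm_command(increments=[0.61,2.5,2,10,0,0.61,2.5,2,20,0,0.61,2.5,2,30,0,0.61,2.5,2,40,0,0.61,2.5,2,50,0,0.61,2.5,2,60,0,0.61,2.5,2,70,0,0.61,2.5,2,78,0,0.61,2.5,2,84,0,0.61,2.5,2,88,0,0.61,2.5,2,92,0,0.61,2.5,2,92,0])

```text
time: 10.75
tool_pos: [464.0, -7.1, 130.6]
tcp_rot: [3.142, -0.0, 2.949]
contact_force: [-0.4, -0.1, -1.0]
grip_width: 36.1
```

Call:
arm_command(increments=[0.61,0,0,1,0,0.61,0,0,2,0,0.61,0,0,3,0,0.61,0,0,3,0])

```text
time: 11.25
tool_pos: [464.0, -7.1, 127.7]
tcp_rot: [3.141, -0.0, 2.949]
contact_force: [0.3, 0.2, -1.7]
grip_width: 36.1
```

Call:
arm_command(increments=[0.61,0,0,1,0,0.61,0,0,2,0,0.61,0,0,2,0])

```text
time: 11.62
tool_pos: [464.0, -7.2, 125.6]
tcp_rot: [3.142, -0.0, 2.949]
contact_force: [-0.8, 0.2, -2.1]
grip_width: 35.7
```

Call:
arm_command(increments=[0.61,0,0,1,0,0.61,0,0,2,0,0.61,0,0,2,0])

```text
time: 12.0
tool_pos: [464.2, -7.1, 123.8]
tcp_rot: [3.141, 0.0, 2.949]
contact_force: [0.1, -0.0, -0.1]
grip_width: 36.0
```

Call:
arm_command(increments=[0.61,0,0,1,0,0.61,0,0,2,0,0.61,0,0,2,0])

```text
time: 12.38
tool_pos: [465.2, -7.3, 122.7]
tcp_rot: [3.141, 0.003, 2.949]
contact_force: [-0.4, 0.1, 5.8]
grip_width: 36.0
```

Floor contact at TCP ≈124, so the tip really is 116 mm below the TCP. Back up 4 mm and squeeze in steps.

Call:
arm_command(increments=[0.61,0,0,-2,0,0.61,0,0,-5,0,0.61,0,0,-5,0,0.64,0,0,-5,0,0.64,0,0,-5,0,0.65,0,0,-5,0,0.65,0,0,-5,0])

```text
time: 13.25
tool_pos: [464.0, -7.1, 126.7]
tcp_rot: [3.142, -0.0, 2.949]
contact_force: [0.0, -0.3, -1.2]
grip_width: 32.2
```

Call:
arm_command(increments=[0.66,0,0,0,0,0.66,0,0,0,0,0.67,0,0,0,0,0.67,0,0,0,0])

```text
time: 13.75
tool_pos: [464.1, -7.1, 126.7]
tcp_rot: [3.142, 0.0, 2.949]
contact_force: [0.5, -0.3, -1.1]
grip_width: 30.7
```

Call:
arm_command(increments=[0.69,0,0,0,0,0.69,0,0,0,0,0.69,0,0,-10,0,0.69,0,0,-30,0,0.69,0,0,-50,0,0.69,0,0,-70,0,0.69,0,0,-85,0,0.69,0,0,-100,0,0.69,0,0,-100,0,0.69,0,0,-100,0])

```text
time: 15.0
tool_pos: [463.8, -7.1, 226.4]
tcp_rot: [3.141, -0.001, 2.949]
contact_force: [0.4, -0.6, -1.8]
grip_width: 28.8
```

```bash
python3 -c "
from h import *
im,c=snap('wrist','w8')
go((466,-9.5,211),169)
cv2.imwrite('pics/m8.png',cv2.resize(im[150:240,220:345],None,fx=5,fy=5,interpolation=cv2.INTER_CUBIC))"
```

```text
pos [463.7  -7.1 226.2] yaw 168.95 shift [-2.8 -1.9 15.2] spin -0.0 F [ 1.28 -0.16 -2.06] w 28.6 t 15.05
```

View pics/m8.png

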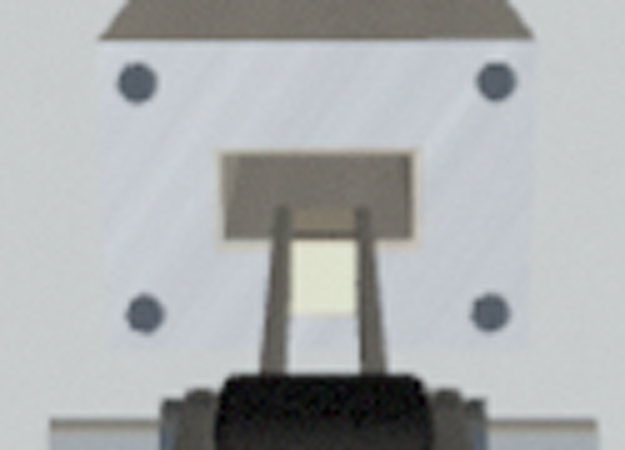

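Coupon is held between the tips. Now I'll locate the reader.

```bash
python3 -c "
from h import *
o=dict(np.load('pics/w8.npz'));c=cam('wrist',o)
for n,p,z in(('top back',(324,315),99.5),('top front',(324,240),99.5),('bottom front',(324,207),119.5),('tipL',(275,207),116),('tipR',(373,207),116),('cL',(290,280),99.5),('cR',(357,280),99.5)):
  X=ray(c,(220+p[0]/5-.4,150+p[1]/5-.4),o['tool_pos'][2]-z);print(n,tool(o,X-o['tool_pos']).round(1))
for n,(x0,y0,x1,y1) in(('scene',(270,290,335,370)),('side',(250,285,305,355))):
  im=cv2.imread('pics/'+n+'.png');c=cam(n);r=im[y0:y1,x0:x1].min(2)
  m=(r>185).astype(np.uint8)*255
  k,l,s,ce=cv2.connectedComponentsWithStats(m);i=1+s[1:,4].argmax();m=(l==i).astype(np.uint8)
  cs,h=cv2.findContours(m,cv2.RETR_CCOMP,cv2.CHAIN_APPROX_NONE)
  print(n,s[i])
  for q,hh in zip(cs,h[0]):
    if cv2.contourArea(q)<15:continue
    P=np.array([ray(c,v[0]+(x0,y0),74)[:2] for v in q],np.float32)
    print('hole' if hh[3]>=0 else 'outer',cv2.contourArea(q),cv2.minAreaRect(P))
"
```

```text
top back [-7.6 -0.2 99.5]
top front [ 4.3 -0.2 99.5]
bottom front [  4.2  -0.2 119.5]
tipL [  5.1  -8.  116. ]
tipR [  5.1   7.6 116. ]
cL [-2.  -5.4 99.5]
cR [-2.   4.8 99.5]Traceback (most recent call last):
  File "<string>", line 9, in <module>
    k,l,s,ce=cv2.connectedComponentsWithStats(m);i=1+s[1:,4].argmax();m=(l==i).astype(np.uint8)
                                                     ~~~~~~~~~~~~~~^^
ValueError: attempt to get argmax of an empty sequence
```

```bash
python3 -c "
from h import *
for n,(x0,y0,x1,y1) in(('scene',(270,290,335,370)),('side',(250,285,305,355))):
  im=cv2.imread('pics/'+n+'.png');c=cam(n);r=im[y0:y1,x0:x1].astype(int)
  v=r[:,:,0]-r[:,:,2]; print(n,r[20,30],r[30,30],r[2,2], r.reshape(-1,3).max(0))
  m=((r[:,:,2]>150)&(v<2)).astype(np.uint8)*255
  k,l,s,ce=cv2.connectedComponentsWithStats(m);i=1+s[1:,4].argmax();m=(l==i).astype(np.uint8)
  cs,h=cv2.findContours(m,cv2.RETR_CCOMP,cv2.CHAIN_APPROX_NONE)
  print(n,s[i])
  for q,hh in zip(cs,h[0]):
    if cv2.contourArea(q)<15:continue
    P=np.array([ray(c,v[0]+(x0,y0),74)[:2] for v in q],np.float32)
    print('hole' if hh[3]>=0 else 'outer',cv2.contourArea(q),cv2.minAreaRect(P))
"
```

```text
scene [176 186 180] [56 65 68] [156 149 146] [182 191 183]
scene [   9    8   50   49 1137]
outer 1267.0 ((482.52783203125, -226.9881134033203), (75.51530456542969, 59.09032440185547), 85.43310546875)
hole 215.5 ((482.0406188964844, -227.47483825683594), (38.361846923828125, 21.07552719116211), 85.30197143554688)
side [200 221 215] [ 84  95 101] [186 189 180] [210 226 219]
side [   4    5   46   42 1005]
outer 1064.5 ((481.9118957519531, -228.10629272460938), (77.70680236816406, 62.47394943237305), 85.94068908691406)
hole 140.0 ((481.1461181640625, -229.7571563720703), (37.739341735839844, 18.357572555541992), 86.61058807373047)
```

Call:
arm_command(increments=[0.71,-8,-30,0,-1,0.71,-19,-70,0,-2,0.71,-30,-110,0,-3.5,0.71,-41,-150,0,-5,0.71,-52,-190,0,-6,0.71,-58.7,-213.3,5,-6.7,0.71,-58.7,-213.3,16,-6.7,0.71,-58.7,-213.3,18,-6.7,0.71,-58.7,-213.3,18,-6.7])

```text
time: 16.18
tool_pos: [480.7, -226.6, 208.4]
tcp_rot: [3.141, -0.001, 3.067]
contact_force: [0.4, -1.2, -1.6]
grip_width: 26.7
```

```bash
python3 -c "
from h import *
im,c=snap('wrist','w9')
go((480.4,-227.7,203),175.7)
cv2.imwrite('pics/m9.png',cv2.resize(im[150:270,200:360],None,fx=5,fy=5,interpolation=cv2.INTER_CUBIC))"
```

```text
pos [ 480.9 -226.8  208.8] yaw 175.72 shift [ 0.4 -0.9  5.8] spin 0.0 F [-0.17  0.28 -0.92] w 27.3 t 16.23
```

View pics/m9.png

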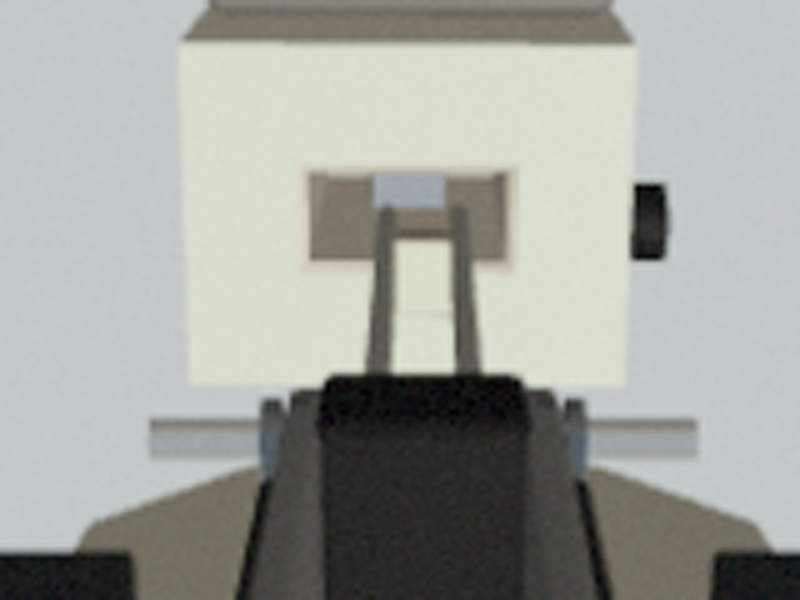

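```bash
python3 -c "
from h import *
o=dict(np.load('pics/w9.npz'));c=cam('wrist',o)
def q(n,p,z,world=True):
  X=ray(c,(200+p[0]/5-.4,150+p[1]/5-.4),z);t=tool(o,X-o['tool_pos']);print(n,t.round(1));return t
T=o['tool_pos'][2]
a=[q('top',p,74) for p in((182,43),(635,43),(625,384),(190,384))];print(np.mean(a,0).round(2))
a=[q('mouth',p,74) for p in((304,168),(517,168),(514,271),(302,271))];print(np.mean(a,0).round(2))
a=[q('inner',p,74) for p in((309,172),(508,172),(506,262),(309,262))];print(np.mean(a,0).round(2))
for z in(32,40,50,59):q('seat L%d'%z,(373,208),z);q('seatR',(445,208),z)
q('cop back',(424,313),T-99.5);q('cop front',(424,238),T-99.5);q('bot',(424,207),T-119.5);q('cL',(397,270),T-99.5);q('cR',(450,270),T-99.5)
q('tipL',(373,207),T-116);q('tipR',(469,207),T-116)
"
```

```text
top [ 28.4 -40.4 134.4]
top [ 28.3  34.7 134.5]
top [-31.8  34.9 134.4]
top [-31.7 -41.4 134.4]
[ -1.7   -3.04 134.42]
mouth [  7.1 -20.6 134.4]
mouth [  7.1  15.4 134.4]
mouth [-11.1  15.2 134.4]
mouth [-11.  -21.3 134.4]
[ -1.98  -2.83 134.42]
inner [  6.4 -19.8 134.4]
inner [  6.4  13.9 134.4]
inner [ -9.5  13.8 134.4]
inner [ -9.4 -20.1 134.4]
[ -1.52  -3.04 134.42]
seat L32 [-10.9 -10.2 176.4]
seatR [-10.9   3.8 176.4]
seat L40 [ -8.8 -10.  168.4]
seatR [ -8.8   3.7 168.4]
seat L50 [ -6.2  -9.7 158.4]
seatR [ -6.2   3.6 158.4]
seat L59 [ -3.8  -9.4 149.4]
seatR [ -3.8   3.5 149.4]
cop back [-7.3 -0.3 99.5]
cop front [ 4.6 -0.3 99.5]
bot [  4.2  -0.3 119.5]
cL [-0.4 -4.4 99.5]
cR [-0.4  3.6 99.5]
tipL [  5.1  -8.5 116. ]
tipR [  5.1   6.9 116. ]
```

Call:
arm_command(increments=[0.73,-0.2,-2.7,0,0,0.74,-0.2,-2.7,3,0,0.74,-0.2,-2.7,7,0,0.74,-0.2,-2.7,12,0,0.74,-0.2,-2.7,17,0,0.74,-0.2,-2.7,22,0,0.74,-0.2,-2.7,27,0,0.74,-0.2,-2.7,30,0,0.74,-0.2,-2.7,30,0])

```text
time: 17.35
tool_pos: [480.7, -230.4, 178.4]
tcp_rot: [3.141, -0.0, 3.066]
contact_force: [0.9, -0.1, -1.3]
grip_width: 25.5
```

Call:
arm_command(increments=[0.74,0,0,2,0,0.74,0,0,4,0,0.74,0,0,6,0,0.74,0,0,8,0,0.74,0,0,10,0,0.74,0,0,10,0])

```text
time: 18.1
tool_pos: [480.7, -230.4, 168.5]
tcp_rot: [3.141, -0.0, 3.066]
contact_force: [-0.1, -0.8, -1.8]
grip_width: 25.3
```

Call:
arm_command(increments=[0.74,0,0,1,0,0.74,0,0,2,0,0.74,0,0,3,0,0.74,0,0,3,0])

```text
time: 18.6
tool_pos: [480.8, -230.4, 165.6]
tcp_rot: [3.141, -0.0, 3.066]
contact_force: [0.4, 0.2, -0.9]
grip_width: 25.2
```

Call:
arm_command(increments=[0.74,0,0,1,0,0.74,0,0,2,0,0.74,0,0,2,0])

```text
time: 18.98
tool_pos: [480.8, -230.4, 163.6]
tcp_rot: [3.141, -0.0, 3.066]
contact_force: [0.3, -0.6, -1.1]
grip_width: 25.4
```

Call:
arm_command(increments=[0.74,0,0,1,0,0.74,0,0,1.5,0,0.74,0,0,1.5,0])

```text
time: 19.35
tool_pos: [480.8, -230.4, 162.1]
tcp_rot: [3.141, -0.0, 3.066]
contact_force: [0.4, -0.8, -0.6]
grip_width: 25.4
```

Call:
arm_command(increments=[0.74,0,0,1,0,0.74,0,0,1.5,0,0.74,0,0,1.5,0])

```text
time: 19.73
tool_pos: [481.0, -230.6, 161.0]
tcp_rot: [-3.141, 0.001, 3.066]
contact_force: [0.4, 0.1, 1.3]
grip_width: 25.1
```

Call:
arm_command(increments=[0.74,0,0,0.8,0,0.74,0,0,1.5,0,0.74,0,0,1.5,0])

```text
time: 20.1
tool_pos: [481.2, -230.6, 159.8]
tcp_rot: [-3.141, 0.001, 3.066]
contact_force: [-0.6, 1.0, 5.2]
grip_width: 25.3
```

Call:
arm_command(increments=[0.74,0,0,0.6,0,0.74,0,0,1.1,0,0.74,0,0,1.1,0,0.74,0,0,1.1,0])

```text
time: 20.6
tool_pos: [481.4, -230.7, 159.2]
tcp_rot: [-3.141, 0.002, 3.066]
contact_force: [-0.5, 1.5, 9.0]
grip_width: 25.3
```

```bash
python3 -c "
from h import *
import time
for i in range(4): imaging.capture('wrist'); go((480,-230,160),175.7)"
```

```text
pos [ 481.4 -230.7  159.2] yaw 175.66 shift [ 1.4  0.6 -0.8] spin -0.0 F [-0.35  0.1   8.44] w 25.7 t 20.65
pos [ 481.4 -230.7  159.2] yaw 175.66 shift [ 1.4  0.6 -0.8] spin -0.0 F [-1.26  1.09  7.87] w 25.6 t 20.7
pos [ 481.4 -230.7  159.2] yaw 175.66 shift [ 1.4  0.6 -0.8] spin -0.0 F [-0.52  0.58  8.62] w 25.4 t 20.75
pos [ 481.4 -230.7  159.2] yaw 175.66 shift [ 1.4  0.6 -0.8] spin -0.0 F [-0.67  0.85  8.97] w 25.6 t 20.8
```

Pressed at about 9.7 N (reading 8.6 plus the 1.1 N hanging weight). Now ease off to light contact, then release.

Call:
arm_command(increments=[0.74,0,0,-1.2,0,0.74,0,0,-2.3,0,0.74,0,0,-2.3,0,0.74,0,0,-2.3,0])

```text
time: 21.3
tool_pos: [480.9, -230.5, 160.4]
tcp_rot: [-3.142, 0.0, 3.066]
contact_force: [-0.4, -0.5, 3.9]
grip_width: 25.5
```

Call:
arm_command(increments=[0.74,0,0,-0.8,0,0.74,0,0,-0.8,0,0.74,0,0,-0.8,0])

```text
time: 21.68
tool_pos: [480.7, -230.4, 161.0]
tcp_rot: [3.141, -0.0, 3.066]
contact_force: [0.2, 0.1, 1.9]
grip_width: 25.0
```

Call:
arm_command(increments=[0.7,0,0,0,0,0.67,0,0,0,0,0.65,0,0,0,0,0.63,0,0,0,0,0.6,0,0,0,0,0.6,0,0,0,0,0.6,0,0,0,0])

```text
time: 22.55
tool_pos: [480.8, -230.4, 161.1]
tcp_rot: [3.141, -0.0, 3.066]
contact_force: [-0.7, 0.2, -1.1]
grip_width: 36.8
```

Call:
arm_command(increments=[0.6,0,0,-3,0,0.6,0,0,-7,0,0.6,0,0,-12,0,0.6,0,0,-18,0,0.6,0,0,-26,0,0.6,0,0,-36,0,0.6,0,0,-48,0,0.6,0,0,-60,0,0.6,20,0,-75,0,0.6,30,0,-85,0,0.6,30,0,-85,0,0.6,30,0,-85,0])

```text
time: 24.05
tool_pos: [451.1, -228.2, 245.9]
tcp_rot: [3.141, -0.0, 3.066]
contact_force: [-0.6, -0.6, -1.0]
grip_width: 37.2
```

```bash
python3 -c "
from h import *
im,c=snap('wrist','w10');s,_=snap('scene','s10');d,_=snap('side','d10')
go((480.4,-227.7,203),175.7)
f=lambda q,k:cv2.resize(q,(400,300),interpolation=cv2.INTER_CUBIC)
p=proj(c,(482.5,-228,60)).astype(int);print(p)
A=cv2.resize(im[max(0,p[1]-60):p[1]+60,p[0]-80:p[0]+80],(560,420),interpolation=cv2.INTER_CUBIC)
B=cv2.resize(d[285:355,245:315],(240,240),interpolation=cv2.INTER_CUBIC);C=cv2.resize(s[285:365,265:345],(240,240),interpolation=cv2.INTER_CUBIC)
BC=np.vstack([B[:210],C[:210]]);cv2.imwrite('pics/m10.png',np.hstack([A,BC]))"
```

```text
pos [ 451.  -228.1  245.6] yaw 175.67 shift [-29.3   2.6  42.6] spin -0.0 F [-0.4   0.51 -1.2 ] w 36.7 t 24.2
[287 208]
```

View pics/m10.png

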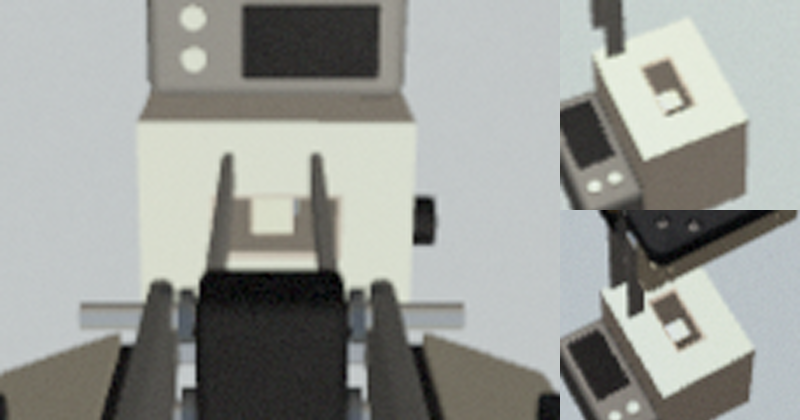

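The coupon stands upright on the seat: its white top is at (271,215) in the wrist crop, with the blue seat showing beside it, and both side views agree. Now carry the tongs back above the stand.

Call:
arm_command(increments=[0.6,3,40,0,-2,0.6,6,80,0,-4,0.6,10,125,0,-6,0.6,13,170,0,-8,0.6,17,215,0,-11,0.6,20,260,0,-13,0.6,24,305,0,-16,0.6,28,350,0,-18,0.6,31,385,0,-20,0.6,32.3,406.4,0,-20.9,0.6,32.3,406.4,2,-20.9,0.6,32.3,406.4,2,-20.9,0.6,32.3,406.4,2,-20.9])

```text
time: 25.82
tool_pos: [449.6, 178.7, 244.1]
tcp_rot: [-3.142, -0.0, -2.854]
contact_force: [-0.0, -0.5, -1.3]
grip_width: 37.0
```

```bash
python3 -c "
from h import *
im,c=snap('wrist','w11');o=dict(np.load('pics/w11.npz'))
go((449.6,179.5,126),196.55)
print([proj(c,X).round() for X in((437,134,105),(413.7,212.3,105),(461.7,228.8,105),(449.6,180.5,105))])
g=im.mean(2).astype(int)
print('cols',list(range(225,345,4)))
for r in range(130,226,3):print(r,g[r,225:345:4])
"
```

```text
pos [449.6 178.7 244.2] yaw -163.52 shift [ -0.2   0.8 118.2] spin -0.1 F [ 0.21 -0.13 -0.79] w 36.9 t 25.88
[array([239., 162.]), array([335., 162.]), array([336., 218.]), array([287., 191.])]
cols [225, 229, 233, 237, 241, 245, 249, 253, 257, 261, 265, 269, 273, 277, 281, 285, 289, 293, 297, 301, 305, 309, 313, 317, 321, 325, 329, 333, 337, 341]
130 [215 216 216 216 215 215 215 217 215 215 214 215 216 215 215 215 216 215
 216 216 216 216 215 216 216 216 215 216 215 216]
133 [216 215 215 214 215 215 159 120 118 121 119  94  96  95  98  94  97  96
  95  94  98  98  97  98  97 215 217 215 215 216]
136 [217 216 215 216 216 217  94 101 103 100 102 102 102 103 102 103 101 102
 100  99 101 100 103 101 100 215 215 216 215 215]
139 [214 216 217 216 216 216  99 107 108 104 108 108 104 104 108 106 111 104
 105 105 106 104 107 102 101 215 217 215 215 216]
142 [215 216 215 216 216 216  96 106 105 103 106 104 103 106 102 104 105 103
 104 104 105 103 103 104 106 217 216 216 215 215]
145 [215 216 216 216 216 215  94 107 104 105 104 105 104 105 107 104 104 105
 103 104 105 103 104 104 102 217 216 2
[... 2613 characters left out ...]
183 182 183 183
  88 145 183 183 180 182 182 182 182 182 216 216]
211 [216 215 216 216 182 182 182 182 182 183 181 101 158 180 183 181 180 181
  85 130 181 181 181 180 179 178 180 181 216 216]
214 [217 216 216 216 184 183 185 184 183 183 182 102 173 184 183 183 183 184
  81 114 181 182 182 182 182 181 182 181 216 215]
217 [216 216 217 215 182 184 185 183 183 184 178 101 183 182 182 184 182 183
  83 103 181 183 182 182 183 181 182 183 216 215]
220 [216 217 214 216 216 215 216 217 216 216 199 100 216 215 216 216 216 216
 135 106 215 215 214 215 216 216 216 214 216 215]
223 [215 216 217 216 216 216 216 215 216 217 195 104 216 215 217 216 216 216
 162  99 216 216 216 217 215 216 216 216 215 216]
```

Call:
arm_command(increments=[0.6,0.3,1.3,8,0,0.6,0.3,1.3,16,0,0.6,0.3,1.3,24,0,0.6,0.3,1.3,34,0,0.6,0.3,1.3,44,0,0.6,0.3,1.3,44,0])

```text
time: 26.62
tool_pos: [448.3, 180.6, 199.2]
tcp_rot: [3.141, -0.002, -2.853]
contact_force: [0.5, -0.4, -1.2]
grip_width: 37.0
```

Call:
arm_command(increments=[0.6,0,0,12,0,0.6,0,0,24,0,0.6,0,0,36,0,0.6,0,0,48,0,0.6,0,0,58,0,0.6,0,0,65,0,0.6,0,0,70,0,0.6,0,0,71,0,0.6,0,0,71,0])

```text
time: 27.75
tool_pos: [449.0, 180.7, 129.4]
tcp_rot: [3.142, 0.0, -2.853]
contact_force: [-0.3, -0.7, -2.1]
grip_width: 37.0
```

Call:
arm_command(increments=[0.6,0,0,1,0,0.6,0,0,2,0,0.6,0,0,2,0])

```text
time: 28.12
tool_pos: [448.8, 180.6, 127.2]
tcp_rot: [3.142, 0.0, -2.853]
contact_force: [0.6, 0.4, -1.6]
grip_width: 36.8
```

Call:
arm_command(increments=[0.6,0,0,0.7,0,0.6,0,0,1.4,0,0.6,0,0,1.4,0])

```text
time: 28.5
tool_pos: [448.8, 180.6, 125.8]
tcp_rot: [3.142, -0.0, -2.853]
contact_force: [-0.6, -0.2, -1.2]
grip_width: 36.9
```

Call:
arm_command(increments=[0.6,0,0,0.7,0,0.6,0,0,1.4,0,0.6,0,0,1.4,0])

```text
time: 28.88
tool_pos: [448.9, 180.7, 124.8]
tcp_rot: [3.142, 0.0, -2.853]
contact_force: [-1.4, -0.0, 4.2]
grip_width: 36.6
```

Call:
arm_command(increments=[0.6,0,0,0.5,0,0.6,0,0,1,0,0.6,0,0,1,0])

```text
time: 29.25
tool_pos: [449.1, 180.7, 124.0]
tcp_rot: [-3.142, 0.001, -2.853]
contact_force: [-1.2, -1.3, 5.5]
grip_width: 37.1
```

Seated. Release, raise clear and back away.

Call:
arm_command(increments=[0.6,0,0,-1.5,0,0.55,0,0,-1.5,0,0.4,0,0,-1.5,0,0.2,0,0,-1.5,0,0.1,0,0,-1.5,0,0,0,0,-1.5,0,0,0,0,-1.5,0])

```text
time: 30.12
tool_pos: [448.8, 180.6, 124.9]
tcp_rot: [3.142, 0.0, -2.853]
contact_force: [-0.4, -0.3, 0.1]
grip_width: 86.8
```

Call:
arm_command(increments=[0,0,0,-10,0,0,0,0,-30,0,0,0,0,-60,0,0,0,0,-95,0,0,0,0,-125,0,0,0,0,-125,0,0,0,0,-125,0])

```text
time: 31.0
tool_pos: [448.4, 180.5, 249.6]
tcp_rot: [3.141, -0.001, -2.853]
contact_force: [0.5, -0.4, -1.4]
grip_width: 91.6
```

```bash
python3 -c "
from h import *
im,c=snap('wrist','w12');go((450,183,250),196)
a=cv2.imread('pics/w1.png');sh=cv2.phaseCorrelate(np.float32(a[120:235,200:360].mean(2)),np.float32(im[120:235,200:360].mean(2)))
print('shift vs w1',sh)
g=im.max(2);m=((g<40)*255).astype(np.uint8);m[:,:240]=0;m[:,320:]=0;m[:165]=0;m[225:]=0
k,l,s,ce=cv2.connectedComponentsWithStats(m);i=1+s[1:,4].argmax();print(s[i],ce[i],ray(c,ce[i],121))
s0,s1=cv2.imread('pics/scene.png'),imaging.capture('scene')
d=np.abs(s0.astype(int)-s1).max(2)
for n,(x,y) in dict(cup=(290,175),jar=(320,213),drop=(356,243)).items():print(n,np.percentile(d[y-20:y+20,x-15:x+15],[50,99]))
r=s1[300:340,285:320];w=(r[:,:,2]>150).astype(np.uint8);print('reader bright px',w.sum())
e=cv2.imread('pics/s10.png')[300:340,285:320];print((np.abs(e.astype(int)-r).max(2)>25).sum(),'px changed in reader mouth since release')
"
```

```text
pos [448.2 180.5 249.1] yaw -163.45 shift [-2.4  1.9 -0.9] spin 0.6 F [ 0.27 -0.71 -0.04] w 92.3 t 31.05
shift vs w1 ((3.5424738058723193, 1.9905632451218267), 0.9665969623128573)
[272 176  25  32 163] [280.53374233 182.46625767] [440.42966752 174.22641129 121.        ]
cup [ 5.   12.01]
jar [ 6. 12.]
drop [ 6. 12.]
reader bright px 1127
1188 px changed in reader mouth since release
```

```bash
python3 -c "
from h import *
s1,_=snap('scene','s13');d1,_=snap('side','d13')
for f,box in(('scene',(293,311,314,334)),('s10',(293,311,314,334)),('s13',(293,311,314,334)),('side',(265,298,290,325)),('d10',(265,298,290,325)),('d13',(265,298,290,325))):
  g=cv2.imread('pics/'+f+'.png').max(2);print(f,g.mean().round(1));print(g[box[1]:box[3]:2,box[0]:box[2]:2])
"
```

```text
scene 102.3
[[186 187 185 187 173 169 186 184 186 186 188]
 [188 187 168 150  94  91 178 185 185 188 186]
 [184 141 100  70  71  73 143 185 188 186 186]
 [184 151  71  71  70  70  93 167 187 185 185]
 [184 184  99  72  72  74  74 128 181 184 187]
 [184 184 154  81  68  77  76  73 149 183 187]
 [186 186 187 114  72  73  70  70  94 169 187]
 [188 184 187 179  85  80  69  72  74 131 183]
 [188 183 185 182 152 129 118  78  71  94 164]
 [183 187 183 184 185 125 128 103 138 173 184]
 [186 187 184 188 183 170 141 173 186 185 186]
 [185 185 184 185 185 188 186 187 188 185 187]]
s10 118.4
[[115 116 184 222 214 209 228 227 227 227 226]
 [205 227 210 186 127 119 220 227 228 227 227]
 [207 177 134  92  92  97 179 227 227 227 226]
 [205 186  98  96  93  96 120 205 228 227 226]
 [220 223 127  94  90  99  94 161 223 227 227]
 [227 228 192  99  94 125 152  94 190 226 229]
 [227 228 227 157 197 226 227 125 123 211 228]
 [224 228 227 218 223 227 228 206 101 168 225]
 [226 227 227 226 206 225 195 120  89 126 205]
 [229 225 228 227 227 156  89 118 173 213 226]
 [228 227 227 226 227 210 165 215 226 227 2
[... 2270 characters left out ...]
24 224 222 223 222 225 223 222 222 198]
 [224 223 224 218 200 177 188 225 222 224 225 223 218]
 [224 219 181 140 103 108 126 218 223 224 223 222 223]
 [223 225 172 107 107 105 106 180 222 223 225 223 222]
 [224 224 215 124 107 104 103 130 213 223 223 223 222]
 [225 224 223 180 105 111 116 104 169 223 222 223 223]
 [222 223 223 217 151 210 221 168 130 203 222 224 224]
 [224 224 225 223 203 223 224 222 109 162 222 222 222]
 [225 223 223 223 218 213 202 138 127 199 224 223 223]
 [224 223 224 223 225 183 151 221 223 224 224 224 223]
 [223 222 223 223 222 224 223 223 224 222 226 223 224]
 [202 223 225 223 223 224 224 223 224 223 224 223 224]
 [131 225 222 224 223 223 223 224 223 223 218 188 125]]
```

The difference was only camera exposure; the coupon looks the same as it did just after release. Handing in.

```bash
python3 -c "
from plant import ticket
print(ticket.close_job())"
```

```text
the job is handed in; nothing more can be done
None
```

The coupon is in the reader's well, standing upright on the seat, and the tongs are back in their stand. I handed the job in at about 31 s of the 58 s allowed.

- **Pick-up:** I took the full-size tongs from the stand, not the smaller pair standing loose on the bench. The first squeeze may well have been good. I opened it again because the gripper read 28 mm where a held coupon should leave 32 mm. I then touched the pocket floor to check the depth (about 7 N), squeezed again, and saw the coupon held as the tongs came up.
- **Pressing:** I pressed the coupon on the seat with about 9.7 N: the sensor read 8.6 N, plus 1.1 N for the hanging weight. The highest force I read in the reader's well or storage block was about 10 N. I eased off to about 3 N before letting go.

**Last checks**
- The coupon's white top shows unchanged in the well in both fixed cameras, from just after release until hand-in.
- The tongs' bridge block is within about 1 mm of where it started.
- The cup, jar and dropper bottle show no change in the scene camera.

**Readings that disagreed**
- While gripping the coupon, the opening read 25–29 mm instead of 32 mm. I never found out why; the coupon was visibly held throughout.
- One check flagged a change at the reader's mouth. It was only a difference in camera exposure; the brightness pattern there matched.

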